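# Seat the slide carrier on the scanner's locating pins

### The arm

A 6-joint arm with a two-finger parallel gripper is mounted at the origin on the work surface. World frame = base frame: x ahead of the robot, y to its left, z up, the work surface at z = 0. Lengths are in m, angles in rad, forces in N, time in s.
With the tool pointing down it reaches from about 0.25 to 0.775 m from the base axis. Payload 4 kg.
Tool frame: the origin (TCP) lies midway between the tips of the shut fingers; the grasp point (between the pads) lies 19 mm behind it; y points along the fingers, x is the direction in which the jaws open and shut, and the axes are right-handed (so a half turn about y gives the same grasp; the last joint's range is limited). The gripper opens to 94 mm and grips with 3 to 60 N. Pads are 16 mm wide; open, the fingers measure 119 mm over their backs; the gripper's body (75 mm by 177 mm) begins 78 mm behind the grasp point.
Start: joints at [1.146, 0.087, 1.371, -0, 1.684, -0.103], TCP at [0.174, 0.522, 0.206] pointing down, gripper open.
Joint ranges: [-3.1, 3.1], [-0.76, 2.03], [0.27, 2.55], [-1.08, 4.22], [0.17, 2.65], [-2.57, 2.57]. Speed limits (rad/s): [2.79, 2.79, 3.14, 3.14, 3.14, 3.14].

### API

Orientations are given as [roll, pitch, yaw] about the fixed x, y, z axes, in that order (R = Rz(yaw) Ry(pitch) Rx(roll)).
In Python, from bench import robot gives the robot as it stands.
- The arm moves only by the shell command python3 -m creep 'ROWS'. ROWS is JSON, a list of rows, each a list of 7 numbers: the shift along the tool's x, y, z in mm, then the turn, a rotation vector about the tool's x, y, z in degrees, then the closure in counts, from 0 (fully open) to 255 (shut). A call has 1 to 5 rows; each row is the pose to reach, as a shift and turn from the pose commanded when the call began, along the tool's axes at that moment; what a row does not reach only later rows make up. A row lasts 1/8 s, in which the tool goes at most 62.5 mm and 10.7 degrees, less where a joint would pass 70% of its speed; a pose out of reach is approached as far as the arm can. A call with a gripper value outside its range is refused whole. The fingers move at their own pace and stop on an object; the grip force is fixed at half the most. Time passes only in rows, so rows that repeat a pose let the fingers close. It gives the time, the measured TCP pose, the force and the opening at its end, in the units of the state.
- robot.get_obs(): the state, without advancing time (a new reading comes with each control period).
- robot.snapshot(name): name is "scene" or "side" or "wrist"; returns a dict with "color" (384x512x3 uint8, blue, green, red), "fx", "fy", "cx", "cy" (pixels), "world_from_camera" (4x4, takes a point from camera to world coordinates); the wrist camera has in their place "mount" (4x4, takes a point from camera to tool coordinates, whose origin is the TCP and whose axes are the tool frame's). Camera axes: x right, y down, z forward; pixel columns grow to the right and rows downward; lengths in m; the calibration is good to about 2 mm. A picture is of the moment at which its call begins: read the wrist's pose just before it. There is no depth.
- robot.close_job(): hands the job in, once; it reports no verdict.
Trained networks look in the newest picture that a camera, given by its name, has taken for a name from the list of things; names that differ only in an ending like _2 or _b are one class to them, and where a whole thing is asked for, a point or a joint stands for the part that bears it (a point fixed in the world has none). Each returns a list of dicts, best first, with "p" (0 to 1); they miss things now and then, are a little off and sometimes report something else, mostly with a low value. They report only what shows in the picture. A call takes as long as a camera call. They do not tell look-alikes from the thing itself.
- robot.spot_in(name, camera): "point" ([x, y, z] in m, in world coordinates, good to about 4 mm: the middle of the surface that is visible of it).
- robot.landmark_of(name, camera): "point" ([x, y, z] in m, in world coordinates, good to about 4 mm: a listed point, or the origin of a listed thing).
The state is a dict: "time": time; "joint_positions": joint angles; "qvel": joint speeds; "joint_torque": joint torques, N m; "tool_pos": TCP position; "ee_rot": TCP orientation; "wrist_force": force on the tool from outside, world axes, zero at the start; "wrist_torque": the same for the moment, N m; "width": finger opening in m.
Only numpy, scipy, OpenCV 4.12 (cv2) and the standard library are available. Lean on these libraries where they do the work, as an engineer would, in place of code of your own. Each camera call takes 0.05 s, during which the arm holds its last target.

### The job

Take the lipped aluminium slide carrier out of its grey storage bay by its upright lip, lay it flat on the open bench clear of the bay and let go of it. Then take it again across its sides and lower it, lip towards the scanner's housing, over the two locating pins until it rests flush on the stage: set it down gently, do not drop it. Leave it released there and leave everything else where it is.

Things in the scene. Friction and masses are not known exactly. Their poses are not given: they have to be found in the camera images.
- carrier: slide carrier: aluminium plate 150 (x) x 64 (y) x 12 mm, 0.2-0.35 kg. Upright lip over the full width of its -x end: 10 mm thick, outer face at x = -75 mm, top 48 mm above the underside. A 64 x 26 mm window about x = +4 mm and two 12 mm through holes at (x, y) = (-52, +18) and (+58, -18) mm. Origin: centre of the underside; z up, to the lip's side
- carrier_lip (a point): middle of the top edge of the carrier's lip, at (-70, 0, 48) mm in the carrier's frame; moves with the carrier
- dock: fixed grey storage bay; the carrier starts in it, the same way round, underside 6 mm above the bench. Floor 165 x 96 x 6 mm; side cheeks along x 56 mm tall, 80 mm apart inside: only 8 mm beside the carrier, too little for a finger. Open at -x (lip end), end stop 26 mm high at +x. Origin: centre of the underside, on the bench
- stage: fixed white slide scanner: foot x = -190 to +100 mm, 130 wide, 15 high; raised grey stage x = -66 to +74 mm, 44 wide, top at z = 45 mm, with two pins; housing x = -189 to -87 mm, 130 wide, 105 tall. The seated carrier's lip is 12 mm from the housing (no room for a finger); its sides overhang the stage 10 mm each. Origin: on the bench under the seat; axes as the seated carrier's
- seat (a point): point on the stage's top face, at (0, 0, 45) mm in the scanner's frame, where the carrier's origin belongs when seated
- pin_a (a point): top of one steel pin, 10 mm diameter, 18 mm tall with a tapered tip, at (-52, +18) mm in the scanner's frame, near the housing
- pin_b (a point): top of the other, equal pin, at (+58, -18) mm in the scanner's frame
- dropper: bystander: round glass bottle with a wooden cap, 44 mm across, 95 mm tall; origin at the centre of its underside
- blank: bystander: plain flat aluminium plate, 100 x 60 x 10 mm, no lip and no holes (not the carrier); origin at the centre of its underside
- tweezers: bystander: steel tweezers lying flat, 130 mm long along their x, 10 mm high; origin under their middle
- slide_case: bystander: flat dark wooden case, 170 x 85 x 35 mm; origin at the centre of its underside
- glove_box: bystander: white carton with a green band, 120 x 220 x 70 mm; origin at the centre of its underside
- slide_carton: bystander: small open blue carton filled with white slides, 110 x 85 x 30 mm; origin at the centre of its underside
- dish: bystander: shallow round glass dish, 90 mm across, 18 mm high; origin at the centre of its underside
Mind the look-alikes: they are no part of the job. Of the things like the carrier, leave any that is purple or red; of the rest the larger one is meant.

How it is judged:
On the way:
1. the carrier lies flat on the open bench, right side up, clear of the bay, let go and at rest (height (world z) of carrier below 0.003 m and angle between carrier's own z axis and vertical below 0.05 rad and horizontal distance between carrier and dock above 0.1 m and contact force between carrier and the fingers below 0.1 N and linear speed of carrier below 0.02 m/s), for 0.2 s.
At the end, for the whole second after the job is handed in: the carrier lies at rest and released on the stage with both pins through its holes and its lip towards the housing: its origin within 4 mm of the seat horizontally, its underside within 2 mm of the stage's face, tilted less than 0.025 rad (horizontal distance between carrier and seat below 0.004 m and z of carrier in the frame of seat between -0.003 and 0.002 m and angle between the z axis of carrier and the z axis of stage, either way round below 0.025 rad and horizontal distance between carrier_lip and pin_a below 0.035 m and linear speed of carrier below 0.01 m/s); the robot touches nothing.
It fails at once if the carrier is dropped or thrown onto the stage (faster than 0.35 m/s while over it and less than 25 mm above its face) (horizontal distance between carrier and seat below 0.03 m and z of carrier in the frame of seat below 0.025 m and linear speed of carrier above 0.35 m/s).
It fails at once if a bystander is moved by more than 25 mm (distance of any of dropper, blank, tweezers, slide_case, glove_box, slide_carton, dish from where it was at the start of the episode above 0.025 m).
It also fails if it takes over 62 s, if anything falls off the work surface, if the arm or the gripper's body presses on something with over 40 N, if the wrist force passes 120 N, or if a joint passes its speed limit or range.

## Working session

There is one attempt and no reset: what is moved stays moved. The work goes in short steps, Python scripts to look and compute and a shell command to move; the robot and the scene stay as the last step left them, time stands still between calls to the robot, and variables do not carry over. Pictures are saved under pics/ and viewed, and the job is handed in when it is done.

```bash
ls; mkdir -p pics; cat > h.py <<'E'
import numpy as np,cv2
from bench import robot
from scipy.spatial.transform import Rotation as R
def snap(cam,fn=None):
    s=robot.snapshot(cam)
    if fn: cv2.imwrite('pics/'+fn,s['color'])
    return s
E
python3 - <<'E'
from h import *
o=robot.get_obs();print({k:np.round(v,3).tolist() for k,v in o.items()})
for c in ['scene','side']:
    s=snap(c,c+'0.png')
    np.savez(c+'0.npz',**s)
    print(c,s['fx'],s['cx'],s['cy'],np.round(s['world_from_camera'],3).tolist())
    for n in ['carrier','dock','stage','seat','pin_a','pin_b','carrier_lip','blank','dropper','tweezers','slide_case','glove_box','slide_carton','dish']:
        for f in (robot.landmark_of,):
            print(n,[(np.round(d['point'],3).tolist(),round(d['p'],2)) for d in f(n,c)])
E
```

```text
pics
{'time': 0.0, 'joint_positions': [1.146, 0.088, 1.372, 0.0, 1.684, -0.103], 'qvel': [0.002, 0.002, 0.0, 0.0, -0.0, 0.001], 'joint_torque': [0.002, -34.019, -30.242, 0.072, 0.033, -0.0], 'tool_pos': [0.174, 0.521, 0.204], 'ee_rot': [-1.571, 0.002, 1.249], 'wrist_force': [0.095, 0.29, -0.754], 'wrist_torque': [0.046, 0.001, 0.013], 'width': 0.094}
scene 370.51934084282806 248.75422227679627 191.3753029437622 [[-0.442, 0.579, -0.685, 1.384], [0.897, 0.268, -0.352, 0.409], [-0.021, -0.77, -0.638, 0.856], [0.0, 0.0, 0.0, 1.0]]
carrier [([0.354, -0.353, 0.005], 0.96), ([0.584, -0.271, 0.006], 0.86), ([0.725, -0.44, 0.003], 0.52), ([0.55, -0.134, -0.002], 0.46)]
dock [([0.586, -0.276, -0.002], 0.77), ([0.754, -0.092, -0.004], 0.36)]
stage [([0.589, 0.262, -0.003], 0.62)]
seat [([0.589, 0.258, 0.042], 0.69), ([0.649, 0.252, 0.062], 0.31), ([0.399, 0.02, 0.002], 0.31)]
pin_a [([0.532, 0.27, 0.063], 0.94), ([0.647, 0.252, 0.061], 0.76), ([0.584, -0.274, 0.006], 0.56)]
pin_b [([0.532, 0.27, 0.063], 0.94), ([0.647, 0.252, 0.061], 0.76), ([0.584, -0.274, 0.006], 0.56)]
carrier_lip [([0.395, 
[... 1043 characters left out ...]
0.18)]
seat [([0.593, 0.262, 0.048], 0.68)]
pin_a [([0.535, 0.266, 0.064], 0.93), ([0.65, 0.25, 0.064], 0.75)]
pin_b [([0.535, 0.266, 0.064], 0.93), ([0.65, 0.25, 0.064], 0.75)]
carrier_lip [([0.519, -0.269, 0.049], 0.86), ([0.583, -0.095, 0.032], 0.77), ([0.723, -0.392, 0.034], 0.77), ([0.395, -0.419, 0.05], 0.67)]
blank [([0.759, -0.094, -0.003], 0.56), ([0.572, -0.514, 0.003], 0.48)]
dropper [([0.76, -0.002, -0.0], 0.56), ([0.59, 0.257, 0.005], 0.27)]
tweezers [([0.399, 0.026, 0.0], 0.57)]
slide_case []
glove_box [([0.574, -0.514, 0.002], 0.64), ([0.768, -0.231, 0.0], 0.44)]
slide_carton [([0.754, 0.128, 0.005], 0.78), ([0.521, -0.268, 0.051], 0.29)]
dish [([0.768, -0.227, -0.001], 0.59)]
```

View pics/scene0.png

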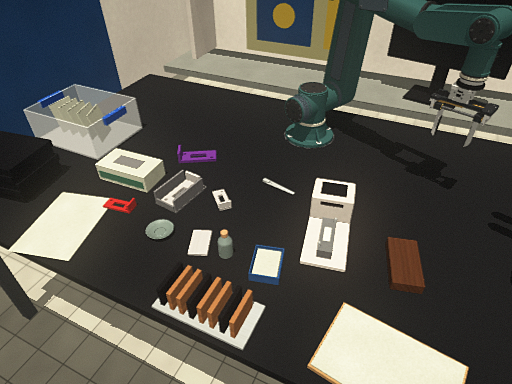

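View pics/side0.png

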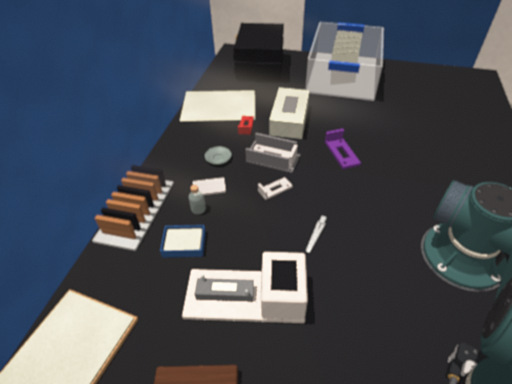

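```bash
python3 - <<'E'
import cv2,numpy as np
a=cv2.imread('pics/scene0.png')[140:225,95:240];b=cv2.imread('pics/side0.png')[110:205,220:365]
A=cv2.resize(a,None,fx=5,fy=5,interpolation=cv2.INTER_CUBIC)
A=cv2.resize(A,(400*145//100,340));B=cv2.resize(b,None,fx=4,fy=4,interpolation=cv2.INTER_CUBIC)[:,:]
B=cv2.resize(B,(400,262));A=cv2.resize(A,(460,270))
c=np.zeros((540,500,3),np.uint8);c[:270,:460]=A;c[275:537,:400]=B
cv2.imwrite('pics/crop0.png',c)
s=cv2.imread('pics/side0.png')[235:335,170:320]; t=cv2.imread('pics/scene0.png')[170:280,290:370]
cv2.imwrite('pics/crop1.png',np.hstack([cv2.resize(s,(600,400)),cv2.resize(t,(200,400))]))
E
```

```text
(no output)
```

View pics/crop0.png

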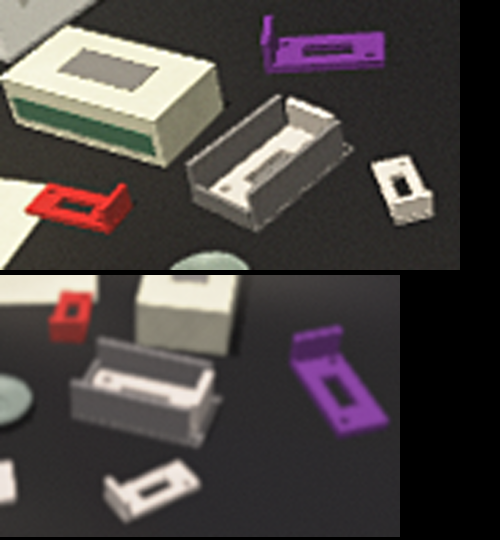

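Carrier candidates in the scene view are purple (197,155), red (121,205), small aluminium on the bench (222,199) and aluminium in the grey bay (180,188). Purple and red are excluded. Of the two aluminium ones, the one in the bay is larger and the crop confirms it, so that is the carrier. Its lip faces the robot.

```bash
python3 -m creep '[[-46,-10,-41,0,10,0,0],[-92,-20,-82,0,20,0,0],[-138,-30,-123,0,30,0,0],[-184,-40,-164,0,40,0,0],[-230,-50,-205,0,50,0,0]]'
```

```text
time: 2.12
tool_pos: [0.296, 0.237, 0.2561]
ee_rot: [-1.571, -0.001, 0.371]
wrist_force: [0.9, 0.5, -0.5]
width: 0.0939
```

View pics/crop1.png

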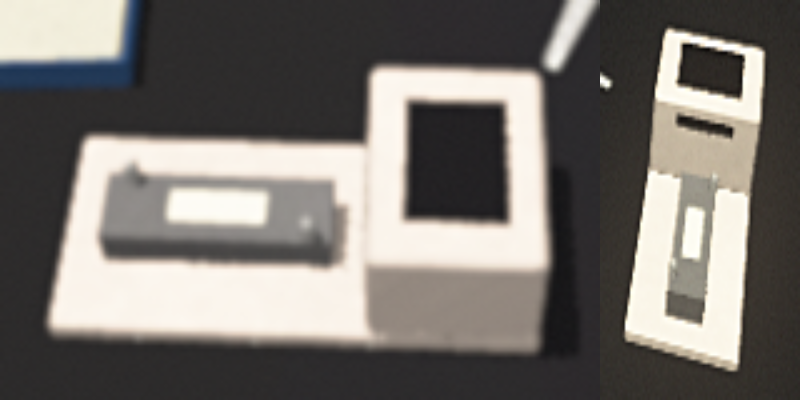

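```bash
python3 -m creep '[[2,0,-60,0,6,0,0],[4,0,-120,0,12,0,0],[8,0,-180,0,18,0,0],[12,0,-240,0,24,0,0],[15,0,-300,0,27,0,0]]' && python3 -m creep '[[30,0,-55,0,0,0,0],[60,0,-110,0,0,0,0],[90,0,-165,0,0,0,0],[115,0,-220,0,0,0,0],[115,0,-226,0,0,0,0]]'; python3 - <<'E'
from h import *
for i in range(1):
    o=robot.get_obs();print(np.round(o['tool_pos'],4),np.round(o['ee_rot'],4))
    s=snap('wrist','w1.png');print(s['fx'],s['cx'],s['cy'],np.round(s['mount'],3).tolist())
    for n in ['carrier','carrier_lip','dock']: print(n,[(np.round(d['point'],4).tolist(),round(d['p'],2)) for d in robot.landmark_of(n,'wrist')])
E
```

```text
time: 2.75
tool_pos: [0.4204, -0.0367, 0.2558]
ee_rot: [-1.57, -0.001, -0.097]
wrist_force: [0.7, 0.2, 0.1]
width: 0.094
time: 3.38
tool_pos: [0.513, -0.274, 0.2529]
ee_rot: [-1.57, 0.003, -0.099]
wrist_force: [-0.1, 0.2, -1.0]
width: 0.0942
[ 0.513  -0.274   0.2529] [-1.5695  0.0034 -0.0991]
297.2502055906314 261.1621754768609 185.3327285661597 [[1.0, 0.001, 0.0, 0.001], [-0.0, -0.241, 0.971, -0.179], [0.001, -0.971, -0.241, 0.07], [0.0, 0.0, 0.0, 1.0]]
carrier [([0.3565, -0.353, -0.0008], 0.85), ([0.5472, -0.1317, -0.0016], 0.73), ([0.7274, -0.4392, -0.0016], 0.68), ([0.5894, -0.2766, 0.0107], 0.6)]
carrier_lip [([0.5825, -0.1017, 0.0342], 0.93), ([0.3902, -0.4129, 0.0454], 0.91), ([0.7157, -0.386, 0.0282], 0.77), ([0.5197, -0.2694, 0.0531], 0.66)]
dock [([0.5851, -0.2757, 0.0012], 0.96)]
```

View pics/w1.png

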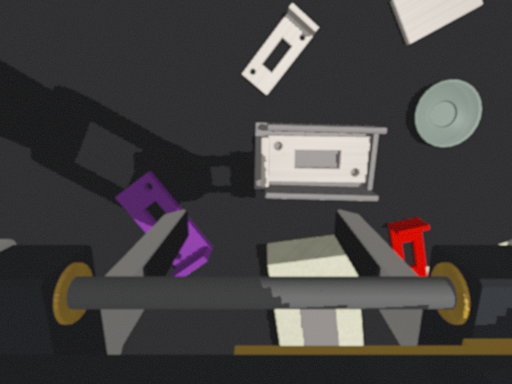

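Wrist view: carrier in the bay with its lip at the left (~262,160) and holes at about (278,146) and (355,173). Now to refine its pose from the holes.

```bash
cat >> h.py <<'E'
def tool_T(o):
    T=np.eye(4);T[:3,:3]=R.from_euler('xyz',o['ee_rot']).as_matrix();T[:3,3]=o['tool_pos'];return T
def cam(s,o=None):
    K=(s['fx'],s['fy'],s['cx'],s['cy'])
    W=s['world_from_camera'] if 'world_from_camera' in s else tool_T(o)@s['mount']
    return K,np.array(W)
def back(K,W,u,v,z):
    d=W[:3,:3]@np.array([(u-K[2])/K[0],(v-K[3])/K[1],1]);t=(z-W[2,3])/d[2];return W[:3,3]+t*d
def proj(K,W,P):
    p=(np.asarray(P)-W[:3,3])@W[:3,:3];return np.stack([K[0]*p[...,0]/p[...,2]+K[2],K[1]*p[...,1]/p[...,2]+K[3]],-1)
def pts(x,y,yaw,z,P):
    P=np.asarray(P,float)/1000;c,s=np.cos(yaw),np.sin(yaw)
    return np.stack([x+c*P[:,0]-s*P[:,1],y+s*P[:,0]+c*P[:,1],z+P[:,2]],-1)
CARR=[[(-75,-32,12),(75,-32,12),(75,32,12),(-75,32,12)],[(-75,-32,48),(-65,-32,48),(-65,32,48),(-75,32,48)]]+\
 [[(cx+6*np.cos(a),cy+6*np.sin(a),12) for a in np.linspace(0,6.28,12)] for cx,cy in((-52,18),(58,-18))]+[[(-28,-13,12),(36,-13,12),(36,13,12),(-28,13,12)]]
STG=[[(-66,-22,45),(74,-22,45),(74,22,45),(-66,22,45)],[(-189,-65,105),(-87,-65,105),(-87,65,105),(-189,65,105)],[(-190,-65,15),(100,-65,15),(100,65,15),(-190,65,15)]]+\
 [[(cx+5*np.cos(a),cy+5*np.sin(a),z) for a in np.linspace(0,6.28,12)] for cx,cy in((-52,18),(58,-18)) for z in (45,)]+[[(-52,18,45),(-52,18,63)],[(58,-18,45),(58,-18,63)]]
def overlay(img,K,W,model,x,y,yaw,z,box,sc,fn):
    u0,v0,u1,v1=box;c=cv2.resize(img[v0:v1,u0:u1],None,fx=sc,fy=sc,interpolation=cv2.INTER_CUBIC)
    raw=c.copy()
    for m in model:
        q=proj(K,W,pts(x,y,yaw,z,m));q=((q+.5-[u0,v0])*sc).astype(np.int32)
        cv2.polylines(c,[q.reshape(-1,1,2)],True,(0,255,0),1)
    cv2.imwrite('pics/'+fn,np.vstack([raw,c]) if raw.shape[1]>raw.shape[0] else np.hstack([raw,c]))
E
python3 - <<'E'
from h import *
o=robot.get_obs();s=snap('wrist','w2.png');K,W=cam(s,o)
a=back(K,W,278,146,.018);b=back(K,W,355,173,.018)
print(a,b,np.hypot(*(b-a)[:2]))
yaw=np.arctan2(*(b-a)[1::-1])+np.arctan2(36,110)
m=(a+b)/2-.003*np.array([np.cos(yaw),np.sin(yaw),0]);print(m,yaw)
overlay(s['color'],K,W,CARR,m[0],m[1],yaw,.006,(240,110,400,210),5,'ov1.png')
E
```

```text
[ 0.53942992 -0.2482811   0.018     ] [ 0.64615209 -0.29700665  0.018     ] 0.11731922515057137
[ 0.58980981 -0.27230854  0.018     ] -0.11201337989326138
```

```bash
python3 -c "
import cv2;a=cv2.imread('pics/ov1.png');print(a.shape);cv2.imwrite('pics/ov1b.png',cv2.resize(a,(480,600)))"
```

```text
(1000, 800, 3)
```

View pics/ov1b.png

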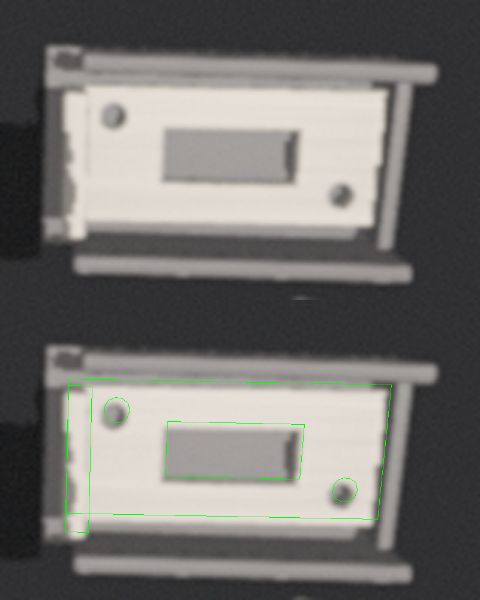

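```bash
python3 - <<'E'
from h import *
o=robot.get_obs();s=snap('wrist','w3.png');K,W=cam(s,o)
a=back(K,W,277.2,148.2,.018);b=back(K,W,353.2,174.6,.018)
print(a,b,np.hypot(*(b-a)[:2]))
yaw=np.arctan2(*(b-a)[1::-1])+np.arctan2(36,110)
m=(a+b)/2-.003*np.array([np.cos(yaw),np.sin(yaw),0]);print(m,yaw)
print('lip',pts(m[0],m[1],yaw,.006,[(-70,0,48)]))
overlay(s['color'],K,W,CARR,m[0],m[1],yaw,.006,(245,110,395,210),4,'ov2.png')
a=cv2.imread('pics/ov2.png');cv2.imwrite('pics/ov2.png',a[400:])
print(np.round(o['tool_pos'],4),np.round(o['ee_rot'],4))
E
```

```text
[ 0.5382571  -0.25108673  0.018     ] [ 0.64386465 -0.29894342  0.018     ] 0.11594490019351229
[ 0.58807874 -0.27468816  0.018     ] -0.10918920982681035
lip [[ 0.51849561 -0.26706009  0.054     ]]
[ 0.5129 -0.2692  0.2564] [-1.5708e+00 -1.2000e-03 -9.3300e-02]
```

View pics/ov2.png

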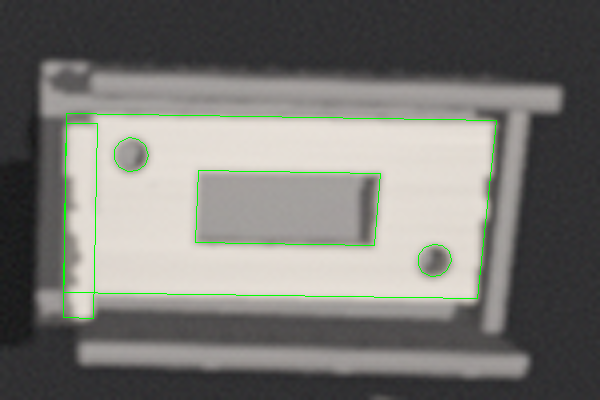

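```bash
python3 -m creep '[[5,40,3,0,0.7,0,0],[5,80,3,0,0.7,0,0],[5,120,3,0,0.7,0,0],[5,160,3,0,0.7,0,0],[5,180,3,0,0.7,0,0]]' && python3 -m creep '[[0,16,0,0,0,0,0],[0,32,0,0,0,0,0],[0,48,0,0,0,0,0],[0,48,0,0,0,0,0]]'
```

```text
time: 4.3
tool_pos: [0.5171, -0.2658, 0.0735]
ee_rot: [-1.569, 0.003, -0.105]
wrist_force: [0.1, -0.2, 0.0]
width: 0.0938
time: 4.8
tool_pos: [0.5173, -0.2675, 0.0259]
ee_rot: [-1.569, 0.003, -0.107]
wrist_force: [-0.8, -0.8, 0.5]
width: 0.0939
```

```bash
python3 -m creep '[[1,0,0,0,0,0,255],[1,0,0,0,0,0,255],[1,0,0,0,0,0,255],[1,0,0,0,0,0,255],[1,0,0,0,0,0,255]]' ; python3 -m creep '[[0,0,0,0,0,0,255],[0,0,0,0,0,0,255],[0,0,0,0,0,0,255]]'
```

```text
time: 5.42
tool_pos: [0.5193, -0.2682, 0.0276]
ee_rot: [-1.571, -0.0, -0.107]
wrist_force: [-0.3, 0.4, 0.7]
width: 0.0469
time: 5.8
tool_pos: [0.5192, -0.2682, 0.0274]
ee_rot: [-1.571, 0.0, -0.107]
wrist_force: [0.2, -0.7, -0.4]
width: 0.0172
```

```bash
python3 -m creep '[[0,0,0,0,0,0,255],[0,0,0,0,0,0,255],[0,0,0,0,0,0,255]]'; python3 -m creep '[[0,-8,0,0,0,0,255],[0,-16,0,0,0,0,255],[0,-24,0,0,0,0,255],[0,-32,0,0,0,0,255],[0,-40,0,0,0,0,255]]'
```

```text
time: 6.18
tool_pos: [0.5182, -0.2681, 0.0274]
ee_rot: [-1.571, 0.002, -0.107]
wrist_force: [-5.8, 0.0, 3.2]
width: 0.0097
time: 6.8
tool_pos: [0.52, -0.2684, 0.0686]
ee_rot: [-1.571, -0.002, -0.107]
wrist_force: [-0.1, 0.3, -2.3]
width: 0.0094
```

```bash
python3 -m creep '[[0,-20,0,0,0,0,255],[0,-45,0,0,0,0,255],[0,-70,0,0,0,0,255],[0,-90,0,0,0,0,255],[0,-90,0,0,0,0,255]]'; python3 - <<'E'
from h import *
o=robot.get_obs();s=snap('side','s1.png');w=snap('wrist','w4.png')
a=cv2.resize(s['color'][90:220,220:380],(480,390));b=cv2.resize(w['color'],(300,225));c=np.zeros((390,780,3),np.uint8);c[:,:480]=a;c[:225,480:]=b
cv2.imwrite('pics/c2.png',c);print(np.round(o['tool_pos'],4),o['width'],np.round(o['wrist_force'],2))
E
```

```text
time: 7.42
tool_pos: [0.5207, -0.269, 0.1604]
ee_rot: [-1.573, -0.006, -0.107]
wrist_force: [0.4, -0.0, -3.0]
width: 0.0095
[ 0.5207 -0.269   0.1604] 0.009490384453397808 [ 0.44 -0.04 -2.96]
```

View pics/c2.png

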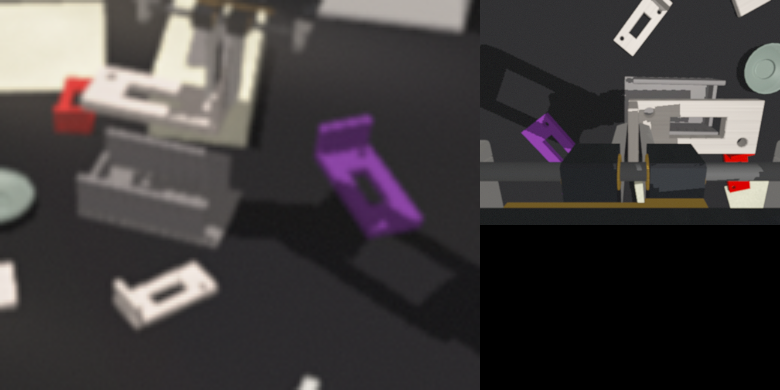

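The carrier is held level above the bay (side crop ~ (150,100)). Carrying it to open bench at about (0.57, 0.06).

```bash
python3 -m creep '[[-5,0,30,0,-2,0,255],[-12,0,70,0,-4,0,255],[-19,0,110,0,-6,0,255],[-26,0,150,0,-8,0,255],[-33,0,190,0,-10,0,255]]';  python3 -m creep '[[0,0,40,0,-2,0,255],[0,0,80,0,-4,0,255],[1,0,115,0,-6,0,255],[1,0,122,0,-6,0,255],[1,0,122,0,-6,0,255]]'
```

```text
time: 8.15
tool_pos: [0.5057, -0.0742, 0.1558]
ee_rot: [-1.57, 0.002, 0.068]
wrist_force: [0.0, 0.7, -3.9]
width: 0.0098
time: 8.78
tool_pos: [0.499, 0.046, 0.1565]
ee_rot: [-1.571, 0.002, 0.173]
wrist_force: [0.5, 0.6, -3.3]
width: 0.0096
```

```bash
python3 -m creep '[[0,30,0,0,0,0,255],[0,60,0,0,0,0,255],[0,90,0,0,0,0,255],[0,110,0,0,0,0,255],[0,120,0,0,0,0,255]]';  python3 -m creep '[[0,4,0,0,0,0,255],[0,8,0,0,0,0,255],[0,11,0,0,0,0,255],[0,13,0,0,0,0,255]]'
```

```text
time: 9.4
tool_pos: [0.4985, 0.0447, 0.0357]
ee_rot: [-1.571, 0.003, 0.17]
wrist_force: [0.4, -0.7, -3.4]
width: 0.0095
time: 9.9
tool_pos: [0.4998, 0.0461, 0.0248]
ee_rot: [-1.571, -0.001, 0.172]
wrist_force: [0.3, -0.9, -2.4]
width: 0.0099
```

```bash
python3 -m creep '[[0,1.5,0,0,0,0,255],[0,3,0,0,0,0,255],[0,3,0,0,0,0,255]]'; python3 -m creep '[[0,1,0,0,0,0,255],[0,2,0,0,0,0,255],[0,2,0,0,0,0,255]]'
```

```text
time: 10.28
tool_pos: [0.4996, 0.0461, 0.0215]
ee_rot: [-1.571, -0.0, 0.172]
wrist_force: [0.1, -0.3, -3.4]
width: 0.0099
time: 10.65
tool_pos: [0.4997, 0.046, 0.0214]
ee_rot: [-1.571, -0.001, 0.172]
wrist_force: [-4.2, -0.5, 7.5]
width: 0.0097
```

```bash
python3 -m creep '[[0,0,0,0,0,0,0],[0,0,0,0,0,0,0],[0,0,0,0,0,0,0],[0,0,0,0,0,0,0],[0,0,0,0,0,0,0]]'; python3 -m creep '[[0,0,0,0,0,0,0],[0,0,0,0,0,0,0],[0,-20,0,0,0,0,0],[0,-60,0,0,0,0,0],[0,-110,0,0,0,0,0]]'; python3 -m creep '[[0,-60,0,0,0,0,0],[0,-100,0,0,0,0,0],[0,-100,0,0,0,0,0],[0,-100,0,0,0,0,0]]';  python3 - <<'E'
from h import *
for i in range(2):
    o=robot.get_obs();s=snap('wrist','w5.png')
    print(np.round(o['tool_pos'],4),np.round(o['ee_rot'],4))
for n in ['carrier','carrier_lip','pin_a','seat']: print(n,[(np.round(d['point'],4).tolist(),round(d['p'],2)) for d in robot.landmark_of(n,'wrist')])
E
```

```text
time: 11.28
tool_pos: [0.4995, 0.046, 0.0194]
ee_rot: [-1.571, 0.0, 0.172]
wrist_force: [0.6, -0.1, -0.4]
width: 0.0563
time: 11.9
tool_pos: [0.4985, 0.046, 0.1294]
ee_rot: [-1.57, 0.003, 0.172]
wrist_force: [1.2, 0.4, 0.7]
width: 0.0939
time: 12.4
tool_pos: [0.499, 0.046, 0.2281]
ee_rot: [-1.57, 0.002, 0.172]
wrist_force: [-0.2, -1.3, -0.4]
width: 0.0942
[0.499  0.046  0.2281] [-1.5704  0.0018  0.1721]
[0.4986 0.046  0.2273] [-1.57    0.0036  0.1721]
carrier [([0.5478, -0.1296, 0.0021], 0.89), ([0.5698, 0.057, 0.0036], 0.57)]
carrier_lip [([0.4993, 0.0463, 0.0467], 0.81), ([0.5802, -0.103, 0.0325], 0.73)]
pin_a [([0.6451, 0.2501, 0.0667], 0.59)]
seat [([0.399, 0.0243, 0.001], 0.48)]
```

View pics/w5.png

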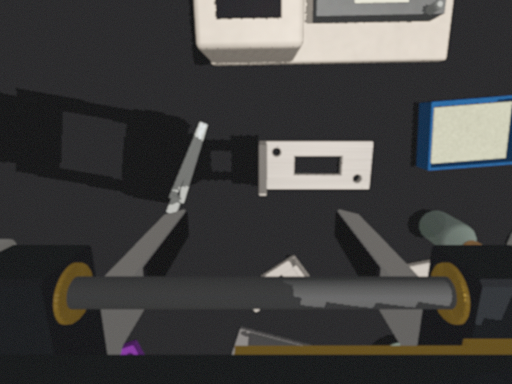

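Wrist view: the carrier lies flat on the bench, released, lip at the left (263,167), holes about (276,151) and (357,178), and clear of the tweezers. Next I'll fit its pose, then move over the scanner to measure the pins.

```bash
python3 - <<'E'
from h import *
o=robot.get_obs();s=snap('wrist','w6.png');K,W=cam(s,o)
# refine hole centres by dark-blob centroid
g=cv2.cvtColor(s['color'],cv2.COLOR_BGR2GRAY).astype(float)
hp=[]
for u,v in((276,151),(357,178)):
    w=g[v-5:v+6,u-5:u+6];m=np.clip(150-w,0,None);yy,xx=np.mgrid[-5:6,-5:6];hp.append((u+(m*xx).sum()/m.sum(),v+(m*yy).sum()/m.sum()))
print(hp)
a=back(K,W,*hp[0],.012);b=back(K,W,*hp[1],.012)
print(a,b,np.hypot(*(b-a)[:2]))
yaw=np.arctan2(*(b-a)[1::-1])+np.arctan2(36,110)
m=(a+b)/2-.003*np.array([np.cos(yaw),np.sin(yaw),0]);print(m,yaw)
overlay(s['color'],K,W,CARR,m[0],m[1],yaw,.0,(245,120,395,210),4,'ov3.png')
a=cv2.imread('pics/ov3.png');cv2.imwrite('pics/ov3.png',a[360:])
E
python3 -m creep '[[10,-6,55,0,0,0,0],[20,-12,110,0,0,0,0],[30,-18,160,0,0,0,0],[30,-18,160,0,0,0,0],[30,-18,160,0,0,0,0]]'; python3 - <<'E'
from h import *
for i in range(3):
    o=robot.get_obs();s=snap('wrist','w7.png')
    print(np.round(o['tool_pos'],4),np.round(o['ee_rot'],4))
    for n in ['pin_a','seat','stage']: print(n,[(np.round(d['point'],4).tolist(),round(d['p'],2)) for d in robot.landmark_of(n,'wrist')])
E
```

```text
[(np.float64(275.61889680654525), np.float64(151.41937186592767)), (np.float64(355.6901408450704), np.float64(177.7165922363449))]
[0.51511323 0.06779351 0.012     ] [0.62898764 0.05132205 0.012     ] 0.11505951034791967
[0.56909503 0.05904244 0.012     ] 0.17263664025473982
time: 13.38
tool_pos: [0.5015, 0.2084, 0.247]
ee_rot: [-1.572, 0.001, 0.172]
wrist_force: [-0.5, 0.2, -0.2]
width: 0.0938
[0.5015 0.2084 0.247 ] [-1.5715e+00  9.0000e-04  1.7240e-01]
pin_a [([0.6435, 0.2502, 0.0648], 0.88), ([0.5339, 0.2692, 0.0638], 0.77)]
seat [([0.5907, 0.2626, 0.0463], 0.88)]
stage [([0.5951, 0.2602, -0.0024], 0.85)]
[0.5018 0.2075 0.2474] [-1.571e+00  2.000e-04  1.702e-01]
pin_a [([0.6436, 0.2535, 0.0657], 0.75), ([0.4019, 0.0263, -0.0006], 0.67), ([0.5338, 0.2689, 0.0632], 0.66), ([0.5914, 0.2597, 0.0447], 0.41)]
seat [([0.5903, 0.2612, 0.0456], 0.61)]
stage [([0.5908, 0.2628, -0.0011], 0.67)]
[0.5018 0.2081 0.2475] [-1.5707e+00 -1.0000e-04  1.7100e-01]
pin_a [([0.5324, 0.2654, 0.0617], 0.74), ([0.6473, 0.2505, 0.0674], 0.63)]
seat [([0.5915, 0.2633, 0.0462], 0.89)]
stage [([0.5917, 0.2604, -0.0016], 0.96)]
```

View pics/ov3.png

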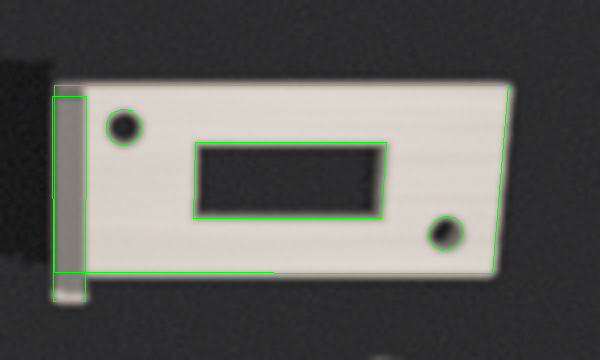

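View pics/w7.png

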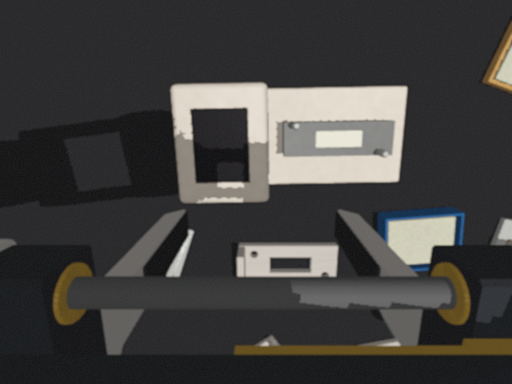

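```bash
cat > fit.py <<'E'
from h import *
from scipy.optimize import minimize
def gradfit(img,K,W,segs,x0,z,blur=1.5):
    # segs: list of (p,q) edge segments; maximise mean |normal gradient|
    g=cv2.GaussianBlur(cv2.cvtColor(img,cv2.COLOR_BGR2GRAY).astype(np.float32),(0,0),blur)
    gx=cv2.Sobel(g,cv2.CV_32F,1,0)/8;gy=cv2.Sobel(g,cv2.CV_32F,0,1)/8
    t=np.linspace(.08,.92,40)[:,None]
    def f(p):
        tot=0
        for a,b in segs:
            P=np.array(a)*(1-t)+np.array(b)*t
            q=proj(K,W,pts(p[0],p[1],p[2],z,P)).astype(np.float32)
            d=q[-1]-q[0];n=np.array([-d[1],d[0]])/np.linalg.norm(d)
            sx=cv2.remap(gx,q[:,0:1].copy(),q[:,1:2].copy(),cv2.INTER_LINEAR);sy=cv2.remap(gy,q[:,0:1].copy(),q[:,1:2].copy(),cv2.INTER_LINEAR)
            tot+=min(abs((sx*n[0]+sy*n[1]).mean()),12)
        return -tot
    best=None
    for dx in(-.003,0,.003):
        for dy in(-.003,0,.003):
            s0=np.array(x0)+[dx,dy,0]
            r=minimize(f,s0,method='Nelder-Mead',options=dict(initial_simplex=[s0,s0+[.002,0,0],s0+[0,.002,0],s0+[0,0,.02]],xatol=1e-5,fatol=1e-4))
            if best is None or r.fun<best.fun: best=r
    return best.x,best.fun
def ring(L): return [(L[i],L[(i+1)%len(L)]) for i in range(len(L))]
SSEG=ring([(-66,-22,45),(74,-22,45),(74,22,45),(-66,22,45)])[1:3]+ring([(-190,-65,15),(100,-65,15),(100,65,15),(-190,65,15)])[1:2]+[((-80,65,15),(98,65,15)),((-50,-22,45),(74,-22,45))]
E
python3 - <<'E'
from fit import *
o=robot.get_obs();s=snap('wrist','w8.png');K,W=cam(s,o)
x,fv=gradfit(s['color'],K,W,SSEG,[.587,.2592,.17],0,1.2);print(x,fv)
overlay(s['color'],K,W,STG,*x,0,(160,70,420,215),3,'ov4.png')
C=CARR;cs=ring([(-65,-32,12),(75,-32,12),(75,32,12),(-65,32,12)])[2:3]+ring(C[4])
a=cv2.imread('pics/ov4.png');cv2.imwrite('pics/ov4.png',a[435:])
o=robot.get_obs();print(np.round(o['tool_pos'],4))
E
```

```text
[0.58804938 0.26284198 0.12160494] -60.0
[0.5017 0.2087 0.2475]
```

View pics/ov4.png

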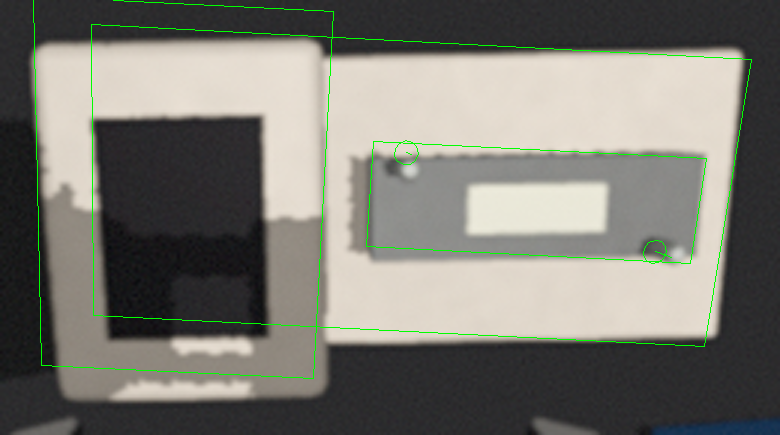

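```bash
sed -i 's/tot+=min(abs((sx\*n\[0\]+sy\*n\[1\]).mean()),12)/tot+=np.sqrt(abs((sx*n[0]+sy*n[1]).mean()))/' fit.py
python3 - <<'E'
from fit import *
o=robot.get_obs();s=snap('wrist','w8.png');K,W=cam(s,o)
x,fv=gradfit(s['color'],K,W,SSEG,[.587,.2592,.17],0,1.2);print(x,fv)
x2,fv=gradfit(s['color'],K,W,SSEG[:2]+SSEG[4:],[.587,.2592,.17],0,1.2);print('stage top only',x2,fv)
for x_ in(x2,):
  overlay(s['color'],K,W,STG,*x_,0,(160,70,420,215),3,'ov5.png')
a=cv2.imread('pics/ov5.png');cv2.imwrite('pics/ov5.png',a[435:])
o=robot.get_obs();print(np.round(o['tool_pos'],4))
E
```

```text
[0.58883599 0.26102062 0.18981721] -26.298385620117188
stage top only [0.58869446 0.26133378 0.18780748] -13.51655387878418
[0.5016 0.2088 0.2475]
```

View pics/ov5.png

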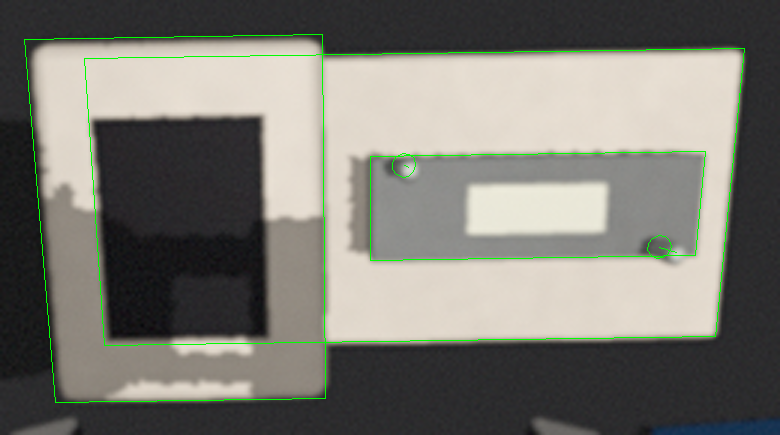

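```bash
python3 - <<'E'
from fit import *
img=cv2.imread('pics/w6.png');s=robot.snapshot('wrist')
o=dict(tool_pos=[.4988,.046,.2275],ee_rot=[-1.5705,.0025,.1721]);K,W=cam(s,o)
cs=ring([(-65,-32,12),(75,-32,12),(75,32,12),(-65,32,12)])[:3]+ring(CARR[4])
print(gradfit(img,K,W,cs,[.569,.059,.172],0,1.2))
E
python3 -m creep '[[5,0,-32,0,10,0,0],[10,0,-64,0,20,0,0],[16,0,-96,0,30,0,0],[21,0,-128,0,40,0,0],[26,0,-159,0,50,0,0]]'; python3 -m creep '[[0,15,0,0,10,0,0],[0,30,0,0,20,0,0],[0,45,0,0,30,0,0],[0,60,0,0,40,0,0],[0,60,0,0,40,0,0]]'
```

```text
(array([0.56951704, 0.05881955, 0.17331336]), np.float64(-41.805946350097656))
time: 14.75
tool_pos: [0.5548, 0.0556, 0.2475]
ee_rot: [-1.571, -0.0, -0.706]
wrist_force: [-0.7, 0.3, 0.1]
width: 0.0939
time: 15.38
tool_pos: [0.5536, 0.0566, 0.1859]
ee_rot: [-1.574, 0.001, -1.396]
wrist_force: [1.0, 0.5, -0.2]
width: 0.0939
```

```bash
python3 -m creep '[[0,40,0,0,-0.1,0,0],[0,80,0,0,-0.1,0,0],[0,115,0,0,-0.1,0,0],[0,140,0,0,-0.1,0,0],[0,150,0,0,-0.1,0,0]]'; python3 -m creep '[[0,10,0,0,0,0,0],[0,18,0,0,0,0,0],[0,25,0,0,0,0,0],[0,25,0,0,0,0,0],[0,25,0,0,0,0,0]]'; python3 - <<'E'
from h import *
o=robot.get_obs();s=snap('wrist','w9.png');print(np.round(o['tool_pos'],4),np.round(o['ee_rot'],4))
E
```

```text
time: 16.0
tool_pos: [0.554, 0.0567, 0.0365]
ee_rot: [-1.573, 0.0, -1.394]
wrist_force: [0.4, -0.5, -0.0]
width: 0.0941
time: 16.62
tool_pos: [0.5548, 0.0566, 0.0129]
ee_rot: [-1.57, -0.0, -1.397]
wrist_force: [-0.3, 0.4, 0.1]
width: 0.0942
[0.5548 0.0566 0.0129] [-1.5700e+00 -1.0000e-04 -1.3968e+00]
```

View pics/w9.png

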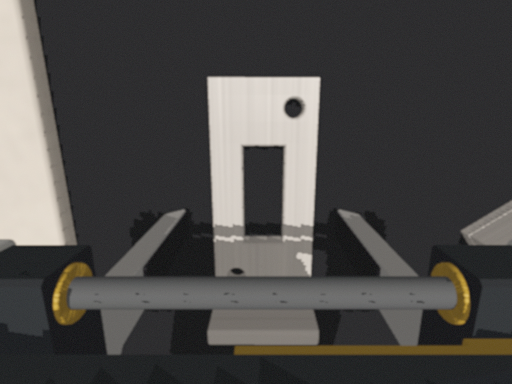

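```bash
python3 -m creep '[[0,4,0,0,0,0,0],[0,8,0,0,0,0,0],[0,10,0,0,0,0,0],[0,10,0,0,0,0,0]]'; python3 -m creep '[[0,0,0,0,0,0,255],[0,0,0,0,0,0,255],[0,0,0,0,0,0,255],[0,0,0,0,0,0,255],[0,0,0,0,0,0,255]]';python3 -m creep '[[0,0,0,0,0,0,255],[0,0,0,0,0,0,255],[0,0,0,0,0,0,255]]'
```

```text
time: 17.18
tool_pos: [0.5543, 0.0566, 0.0021]
ee_rot: [-1.571, 0.0, -1.397]
wrist_force: [-0.3, 0.6, 0.1]
width: 0.0938
time: 17.8
tool_pos: [0.5546, 0.0564, 0.0026]
ee_rot: [-1.571, -0.0, -1.397]
wrist_force: [-0.4, -1.5, 0.4]
width: 0.0638
time: 18.18
tool_pos: [0.5546, 0.0563, 0.0026]
ee_rot: [-1.571, -0.0, -1.397]
wrist_force: [0.3, -2.4, 0.4]
width: 0.0635
```

```bash
python3 -m creep '[[0,-4,0,0,0,0,255],[0,-10,0,0,0,0,255],[0,-20,0,0,0,0,255],[0,-30,0,0,0,0,255],[0,-30,0,0,0,0,255]]'; python3 -m creep '[[0,-20,0,0,0,0,255],[0,-50,0,0,0,0,255],[0,-80,0,0,0,0,255],[0,-105,0,0,0,0,255],[0,-105,0,0,0,0,255]]'; python3 - <<'E'
from h import *
o=robot.get_obs();s=snap('wrist','w10.png');print(np.round(o['tool_pos'],4),np.round(o['ee_rot'],4),o['width'],o['wrist_force'])
E
```

```text
time: 18.8
tool_pos: [0.5557, 0.0567, 0.0342]
ee_rot: [-1.568, -0.0, -1.397]
wrist_force: [-0.3, 0.4, -2.9]
width: 0.0636
time: 19.42
tool_pos: [0.5561, 0.0566, 0.14]
ee_rot: [-1.565, -0.001, -1.397]
wrist_force: [0.7, -1.6, -4.3]
width: 0.0637
[0.5561 0.0566 0.14  ] [-1.5653e+00 -8.0000e-04 -1.3969e+00] 0.06365308015239285 [ 0.7031474  -1.60183938 -4.26153802]
```

View pics/w10.png

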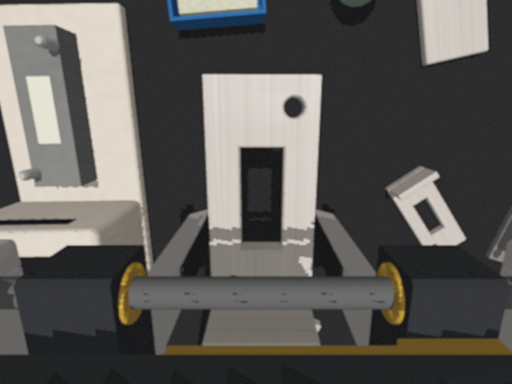

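```bash
cat >> h.py <<'E'
def held(o,dx=-.01493,dz=.0026,tilt=0):
    T=tool_T(o);yaw=np.arctan2(T[1,2],T[0,2])  # tool z dir = carrier x
    c=np.array([np.cos(yaw),np.sin(yaw)]);p=T[:2,3]-dx*c
    return p[0],p[1],yaw,T[2,3]-dz
E
python3 - <<'E'
from h import *
o=robot.get_obs();s=snap('wrist','w11.png');K,W=cam(s,o)
# true tilt-aware: carrier points in tool frame
def overlay_tool(p):
    c=cv2.resize(s['color'][60:260,190:340],None,fx=3,fy=3,interpolation=cv2.INTER_CUBIC)
    T=tool_T(o)
    for m in CARR:
        m=np.array(m)/1000; P=np.stack([-m[:,1],-(m[:,2])+.0026,m[:,0]+.01493],-1)
        Q=P@T[:3,:3].T+T[:3,3]; q=((proj(K,W,Q)+.5-[190,60])*3).astype(np.int32)
        cv2.polylines(c,[q.reshape(-1,1,2)],True,(0,255,0),1)
    cv2.imwrite('pics/ov6.png',c)
overlay_tool(0);print(np.round(o['ee_rot'],4),np.round(o['tool_pos'],4))
E
```

```text
[-1.5692e+00 -2.0000e-04 -1.3969e+00] [0.5549 0.0566 0.1379]
```

View pics/ov6.png

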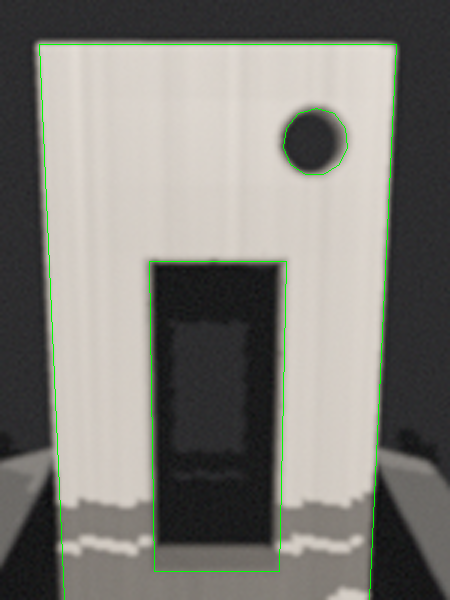

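```bash
python3 -m creep '[[-30,0,10,0,-0.2,0,255],[-75,0,22,0,-0.4,0,255],[-120,0,35,0,-0.6,0,255],[-165,0,47,0,-0.8,0,255],[-195,0,54,0,-0.8,0,255]]'; python3 -m creep '[[0,0,0,0,0,0,255],[0,0,0,0,0,0,255],[0,0,0,0,0,0,255]]';  python3 - <<'E'
from h import *
for i in range(3):
    o=robot.get_obs();s=snap('wrist','w12.png');print(np.round(o['ee_rot'],4),np.round(o['tool_pos'],4),o['width'])
snap('side','s2.png');sc=snap('scene','sc2.png')
a=cv2.imread('pics/s2.png')[215:345,165:330];cv2.imwrite('pics/s2c.png',cv2.resize(a,None,fx=4,fy=4,interpolation=cv2.INTER_CUBIC))
E
```

```text
time: 20.15
tool_pos: [0.5726, 0.2598, 0.1345]
ee_rot: [-1.575, -0.0, -1.381]
wrist_force: [0.8, 0.1, -4.2]
width: 0.0633
time: 20.52
tool_pos: [0.5738, 0.2568, 0.1368]
ee_rot: [-1.572, -0.0, -1.384]
wrist_force: [-0.5, -0.3, -2.9]
width: 0.0634
[-1.5720e+00 -5.0000e-04 -1.3843e+00] [0.5738 0.2568 0.1368] 0.06341127784498016
[-1.5715e+00 -3.0000e-04 -1.3845e+00] [0.5739 0.2568 0.1371] 0.06341043008930303
[-1.5711e+00 -1.0000e-04 -1.3844e+00] [0.574  0.2569 0.1374] 0.06380550672461024
```

View pics/w12.png

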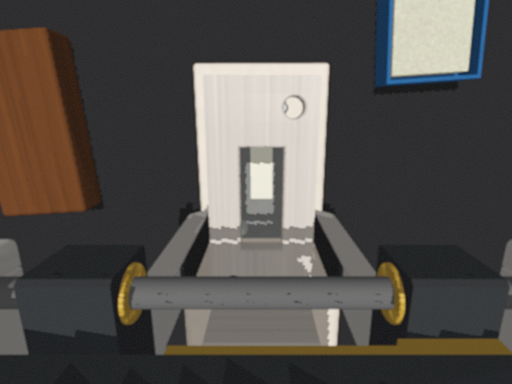

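View pics/s2c.png

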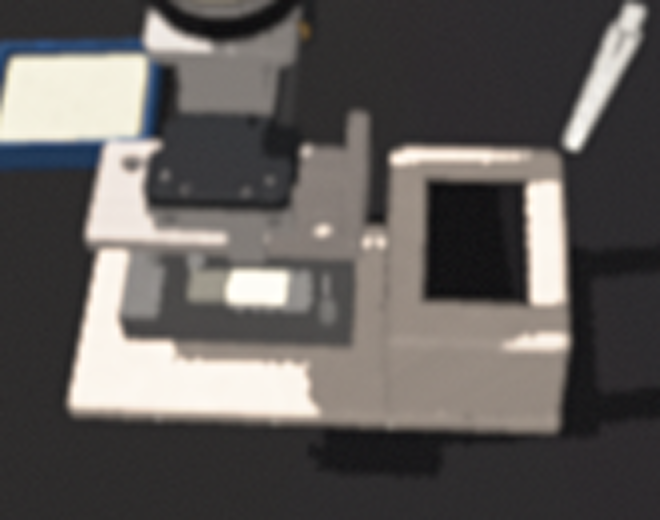

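```bash
python3 - <<'E'
from fit import *
o=robot.get_obs();s=snap('wrist','w13.png');K,W=cam(s,o)
segs=[((100,-65,15),(100,65,15)),((35,65,15),(98,65,15)),((35,-65,15),(98,-65,15))]
print(gradfit(s['color'],K,W,segs,[.5888,.2612,.188],0,1.2)); print(held(o))
overlay(s['color'],K,W,STG,.5888,.2612,.188,0,(180,50,340,250),3,'ov7.png')
a=cv2.imread('pics/ov7.png');cv2.imwrite('pics/ov7.png',a[:,480:])
E
```

```text
(array([0.58907161, 0.26047867, 0.18791771]), np.float64(-19.463350296020508))
(np.float64(0.5887691240487454), np.float64(0.2601715354063513), np.float64(0.18691628825697512), np.float64(0.1350725836972703))
```

View pics/ov7.png

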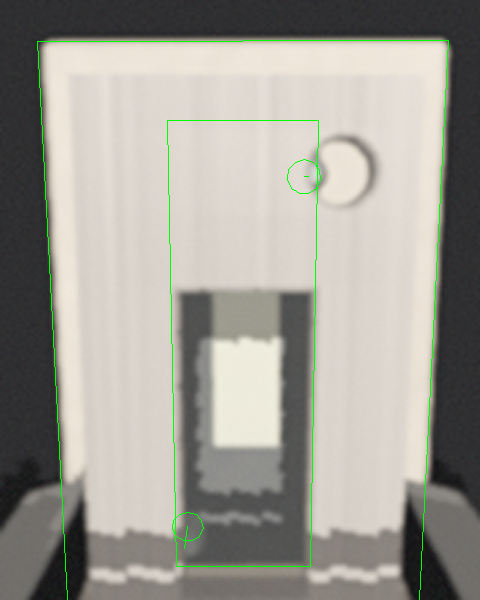

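```bash
python3 -m creep '[[-0.4,15,0.2,0,0,0,255],[-0.4,30,0.2,0,0,0,255],[-0.4,45,0.2,0,0,0,255],[-0.4,58,0.2,0,0,0,255],[-0.4,64,0.2,0,0,0,255]]'; python3 -m creep '[[0,0,0,0,0,0,255],[0,0,0,0,0,0,255]]'; python3 - <<'E'
from fit import *
for i in range(2):
    o=robot.get_obs();s=snap('wrist','w14.png');K,W=cam(s,o)
    print(np.round(o['tool_pos'],4),held(o),o['wrist_force'])
segs=[((100,-65,15),(100,65,15)),((35,65,15),(98,65,15)),((35,-65,15),(98,-65,15))]
x,_=gradfit(s['color'],K,W,segs,[.5888,.2612,.188],0,1.2);print(x)
overlay(s['color'],K,W,STG,*x,0,(180,50,340,250),3,'ov8.png')
a=cv2.imread('pics/ov8.png');cv2.imwrite('pics/ov8.png',a)
E
```

```text
time: 21.45
tool_pos: [0.5733, 0.2582, 0.0717]
ee_rot: [-1.573, -0.0, -1.383]
wrist_force: [-0.1, -0.3, -3.2]
width: 0.0636
time: 21.7
tool_pos: [0.5746, 0.2586, 0.0743]
ee_rot: [-1.569, 0.0, -1.383]
wrist_force: [-0.4, -0.7, -3.1]
width: 0.0634
[0.5746 0.2586 0.0743] (np.float64(0.589268062264661), np.float64(0.26143745178643224), np.float64(0.18789802124461774), np.float64(0.07170194113489083)) [-0.40914009 -0.68534281 -3.13195446]
[0.5747 0.2586 0.0745] (np.float64(0.5893534896392802), np.float64(0.261424252461162), np.float64(0.1878589223669914), np.float64(0.07186254735601318)) [-1.09444289  0.24704081 -3.27705479]
[0.58896124 0.26037396 0.18864812]
```

```bash
python3 -c "
import cv2;a=cv2.imread('pics/ov8.png');cv2.imwrite('pics/ov8.png',cv2.resize(a,(768,480)))"
```

```text
(no output)
```

View pics/ov8.png

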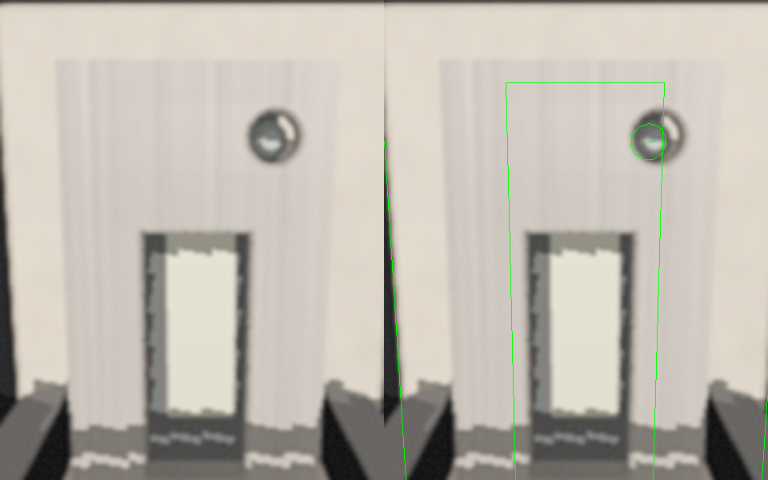

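```bash
python3 - <<'E'
from fit import *
o=robot.get_obs();s=snap('wrist','w15.png');K,W=cam(s,o)
x,y,yaw,z=held(o);print(x,y,yaw,z)
for zz in (.045,.063): print('aligned pin px',zz,proj(K,W,pts(x,y,yaw,0,[(58,-18,zz*1000)])))
print('hole top',proj(K,W,pts(x,y,yaw,z,[(58,-18,12)])),'hole bottom',proj(K,W,pts(x,y,yaw,z,[(58,-18,0)])))
u0,v0,u1,v1=278,88,312,114
c=cv2.resize(s['color'][v0:v1,u0:u1],None,fx=20,fy=20,interpolation=cv2.INTER_CUBIC)
a=np.linspace(0,6.28,40)
def dr(r,zz,z0,col):
    q=proj(K,W,pts(x,y,yaw,z0,[(58+r*np.cos(t),-18+r*np.sin(t),zz) for t in a]));q=((q+.5-[u0,v0])*20).astype(np.int32)
    cv2.polylines(c,[q.reshape(-1,1,2)],True,col,1)
dr(6,12,z,(0,255,0));dr(6,0,z,(0,160,0));dr(5,55,0,(0,0,255));dr(2.5,63,0,(255,0,255));dr(5,45,0,(255,0,0))
cv2.imwrite('pics/ov9.png',c)
E
```

```text
0.5893315641822203 0.26140820088843497 0.1878518842941918 0.07188982210487439
aligned pin px 0.045 [[288.39511882 107.92612424]]
aligned pin px 0.063 [[290.9711627  107.51945922]]
hole top [[294.64762666 106.9390773 ]] hole bottom [[292.43213992 107.28882327]]
```

View pics/ov9.png

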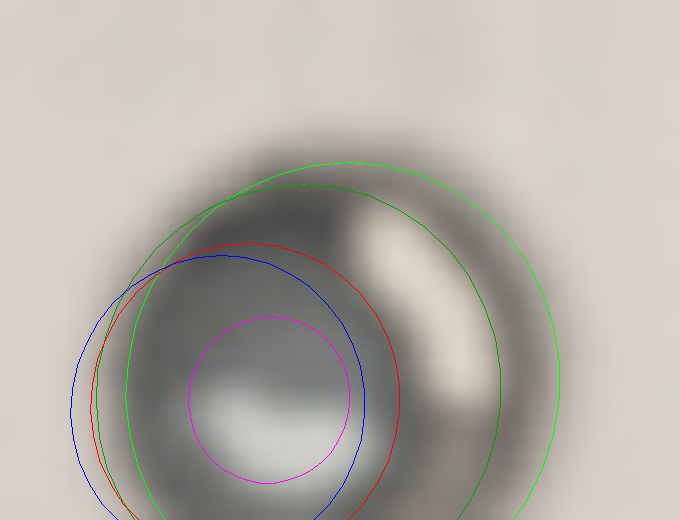

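```bash
python3 -m creep '[[0.5,2,-0.5,0,0,0,255],[0.5,4,-0.5,0,0,0,255],[0.5,6,-0.5,0,0,0,255],[0.5,8,-0.5,0,0,0,255],[0.5,10,-0.5,0,0,0,255]]'; python3 -m creep '[[0,1,0,0,0,0,255],[0,2,0,0,0,0,255],[0,3,0,0,0,0,255],[0,3,0,0,0,0,255]]';  python3 - <<'E'
from fit import *
o=robot.get_obs();s=snap('wrist','w16.png');K,W=cam(s,o)
x,y,yaw,z=held(o);print(x,y,yaw,z)
u0,v0,u1,v1=270,84,318,120
cv2.imwrite('pics/ov10.png',cv2.resize(s['color'][v0:v1,u0:u1],None,fx=12,fy=12,interpolation=cv2.INTER_CUBIC))
E
```

```text
time: 22.48
tool_pos: [0.5736, 0.2578, 0.0633]
ee_rot: [-1.571, 0.0, -1.383]
wrist_force: [-0.3, -0.4, -3.3]
width: 0.0632
time: 22.98
tool_pos: [0.5739, 0.2578, 0.0606]
ee_rot: [-1.57, -0.0, -1.383]
wrist_force: [0.4, -0.2, -3.3]
width: 0.0639
0.5885802244458817 0.2605396617314894 0.1877795455643448 0.05796987582293724
```

View pics/ov10.png

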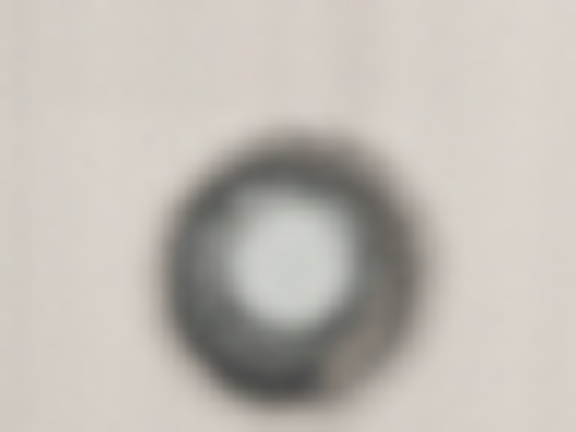

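The pin tip sits centred in the hole (crop ~ (290,262)) and there is no contact force. Continuing down.

```bash
python3 -m creep '[[0,1.5,0,0,0,0,255],[0,3,0,0,0,0,255],[0,4.5,0,0,0,0,255],[0,6,0,0,0,0,255],[0,7,0,0,0,0,255]]'; python3 -m creep '[[0,1,0,0,0,0,255],[0,2,0,0,0,0,255],[0,3,0,0,0,0,255],[0,4,0,0,0,0,255],[0,4,0,0,0,0,255]]'
```

```text
time: 23.65
tool_pos: [0.5739, 0.2577, 0.0535]
ee_rot: [-1.57, -0.0, -1.383]
wrist_force: [1.2, -1.3, -1.7]
width: 0.0636
time: 24.28
tool_pos: [0.5739, 0.2578, 0.0495]
ee_rot: [-1.57, -0.0, -1.383]
wrist_force: [1.9, -2.0, -0.8]
width: 0.0638
```

```bash
python3 -m creep '[[0,0.5,0,0,0,0,255],[0,1,0,0,0,0,255],[0,1.5,0,0,0,0,255],[0,1.5,0,0,0,0,255]]'; python3 -m creep '[[0,0.5,0,0,0,0,255],[0,1,0,0,0,0,255],[0,1,0,0,0,0,255]]'
```

```text
time: 24.78
tool_pos: [0.5739, 0.2578, 0.0481]
ee_rot: [-1.57, -0.0, -1.383]
wrist_force: [2.6, -2.6, -0.8]
width: 0.0634
time: 25.15
tool_pos: [0.5739, 0.2578, 0.0476]
ee_rot: [-1.57, -0.0, -1.383]
wrist_force: [1.4, -3.5, 2.0]
width: 0.0632
```

```bash
python3 -m creep '[[0,0.5,0,0,0,0,255],[0,1,0,0,0,0,255],[0,1,0,0,0,0,255]]'
```

```text
time: 25.52
tool_pos: [0.5739, 0.2578, 0.0476]
ee_rot: [-1.57, -0.0, -1.383]
wrist_force: [0.6, -4.1, 7.3]
width: 0.0634
```

Firm contact at exactly the predicted height (TCP stopped at 0.0476, +7 N). Releasing now.

```bash
python3 -m creep '[[0,-0.5,0,0,0,0,0],[0,-0.5,0,0,0,0,0],[0,-0.5,0,0,0,0,0],[0,-0.5,0,0,0,0,0],[0,-0.5,0,0,0,0,0]]'; python3 -m creep '[[0,0,0,0,0,0,0],[0,0,0,0,0,0,0],[0,0,0,0,0,0,0]]'; python3 - <<'E'
from h import *
snap('wrist','w17.png')
E
```

```text
time: 26.15
tool_pos: [0.5735, 0.258, 0.0463]
ee_rot: [-1.571, 0.0, -1.383]
wrist_force: [-0.4, -1.0, 0.2]
width: 0.0938
time: 26.52
tool_pos: [0.5737, 0.2579, 0.0465]
ee_rot: [-1.571, 0.0, -1.383]
wrist_force: [0.2, 0.9, 0.2]
width: 0.0938
```

View pics/w17.png

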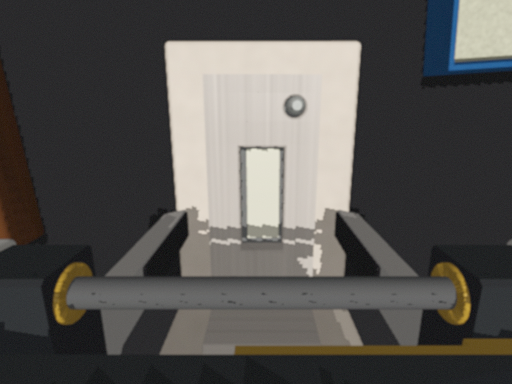

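Fingers are open and clear on both sides (tips near (185,215) and (338,215)), and the pin shows through the hole at (295,105). Lifting straight up.

```bash
python3 -m creep '[[0,-10,0,0,0,0,0],[0,-30,0,0,0,0,0],[0,-65,0,0,0,0,0],[0,-110,0,0,0,0,0],[0,-160,0,0,0,0,0]]'; python3 -m creep '[[0,-10,40,0,0,0,0],[0,-20,60,0,0,0,0],[0,-20,60,0,0,0,0],[0,-20,60,0,0,0,0]]'; python3 - <<'E'
from fit import *
o=robot.get_obs();s=snap('wrist','w18.png');K,W=cam(s,o);print(np.round(o['tool_pos'],4))
sd=snap('side','s3.png');sc=snap('scene','sc3.png')
for n in ['carrier','carrier_lip','pin_a']:
  for c in('wrist','side','scene'): print(n,c,[(np.round(d['point'],4).tolist(),round(d['p'],2)) for d in robot.landmark_of(n,c)][:5])
cs=[((75,-32,12),(75,32,12)),((-60,32,12),(75,32,12)),((-60,-32,12),(75,-32,12))]+ring(CARR[4])
print('carrier fit',gradfit(s['color'],K,W,cs,[.5888,.2606,.188],.045,1.2))
Ks,Ws=cam(sd);overlay(sd['color'],Ks,Ws,CARR,.5888,.2607,.188,.045,(165,215,330,345),4,'ov11.png')
a=cv2.imread('pics/ov11.png');cv2.imwrite('pics/ov11.png',np.hstack([cv2.resize(a[:520],(400,315)),cv2.resize(a[520:],(400,315))]))
E
```

```text
time: 27.2
tool_pos: [0.5735, 0.2578, 0.2094]
ee_rot: [-1.57, 0.0, -1.383]
wrist_force: [0.9, -0.5, -0.5]
width: 0.0938
time: 27.7
tool_pos: [0.6321, 0.269, 0.227]
ee_rot: [-1.571, 0.0, -1.383]
wrist_force: [-0.7, 0.8, -0.1]
width: 0.0941
[0.6321 0.269  0.227 ]
carrier wrist [([0.5896, 0.2611, 0.0483], 0.92)]
carrier side [([0.3626, -0.3526, 0.0013], 0.73), ([0.583, 0.2593, 0.0503], 0.6), ([0.5454, -0.1322, -0.0025], 0.53)]
carrier scene [([0.5879, 0.26, 0.0449], 0.93), ([0.3551, -0.3538, 0.006], 0.86), ([0.7273, -0.4388, 0.0006], 0.76), ([0.547, -0.1335, 0.0012], 0.64)]
carrier_lip wrist [([0.5207, 0.249, 0.0905], 0.67), ([0.5885, 0.2585, 0.0456], 0.56)]
carrier_lip side [([0.5194, 0.2492, 0.0909], 0.9), ([0.5854, -0.0952, 0.0339], 0.9), ([0.3965, -0.4168, 0.0475], 0.82)]
carrier_lip scene [([0.5196, 0.2445, 0.0965], 0.84), ([0.3934, -0.413, 0.049], 0.74), ([0.7237, -0.3914, 0.0323], 0.59)]
pin_a wrist [([0.6464, 0.2517, 0.0674], 0.64), ([0.5329, 0.2682, 0.0618], 0.6)]
pin_a side [([0.5351, 0.2668, 0.0602], 0.63), ([0.6497, 0.2506, 0.0651], 0.58)]
pin_a scene [([0.5302, 0.2671, 0.0621], 0.72), ([0.6503, 0.2508, 0.0596], 0.61)]
carrier fit (array([0.59176441, 0.26365234, 0.15823516]), np.float64(-17.92656898498535))
```

View pics/ov11.png

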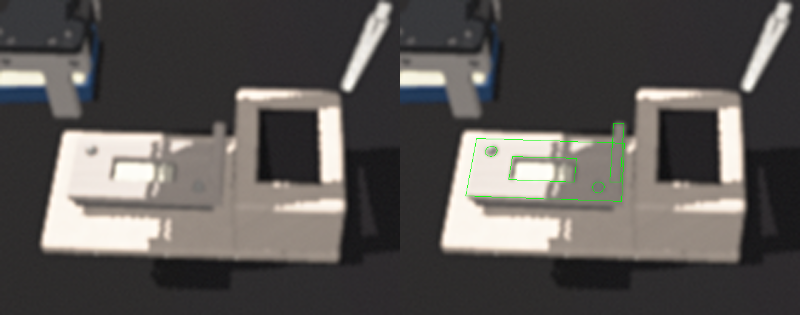

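View pics/w18.png

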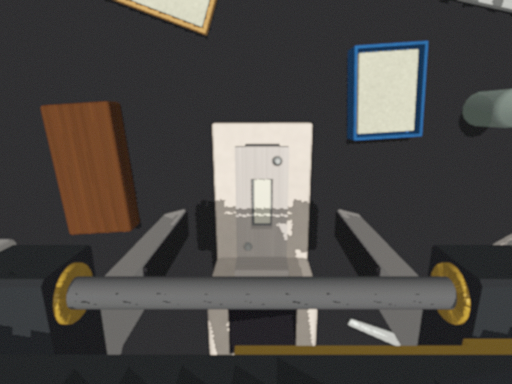

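View pics/sc3.png

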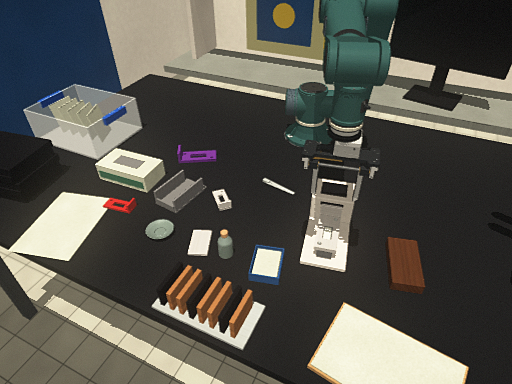

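```bash
python3 - <<'E'
from h import *
o=robot.get_obs();print(o['time'],np.round(o['wrist_force'],1),np.abs(o['qvel']).max());print(robot.close_job())
E
```

```text
28.3 [0.9 0.  0.5] 0.003283861622507228
the job is handed in; nothing more can be done
None
```

I lifted the carrier out of the bay by its lip and laid it flat on the open bench at about (0.57, 0.06), then let go. I then took it across its sides, lowered it over both pins onto the stage, released it and backed off. The job was handed in at 28.3 s; no verdict is reported.

**Checks that agreed:**
- **Seating height:** the tool stopped at the predicted height, TCP z 0.0476, with about 7 N of contact.
- **Pins:** pin_b was centred in its hole on the way down and still visible through it after release.
- **Position:** in the side view the carrier model drawn at the seat, z = 45 mm, lined up with the picture. The networks put the carrier at about (0.588, 0.260); I measured the seat at (0.589, 0.261). The side camera alone was about 6 mm off in x.
- **Lip:** it faces the housing.
- **Surroundings:** the bystanders look unmoved in the last scene view, and the gripper was open and clear.

**Check that failed:** my final edge fit of the seated carrier in the wrist picture went to a different pose, about 3 mm and 1.7° off, with a poor score. The carrier and stage are both pale there and give little contrast, so I set that fit aside.

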